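# Nest two heat sinks fin to fin and stack the parts in the tote

### The arm

A 7-joint arm with a two-finger parallel gripper is mounted at the origin on the work surface. World frame = base frame: x ahead of the robot, y to its left, z up, the work surface at z = 0. Lengths are in m, angles in rad, forces in N, time in s.
With the tool pointing down it reaches from about 0.4 to 0.875 m from the base axis. Payload 19.3 kg.
Tool frame: the origin (TCP) lies midway between the tips of the shut fingers; the grasp point (between the pads) lies 19 mm behind it; x points along the fingers, y is the direction in which the jaws open and shut, and the axes are right-handed (so a half turn about x gives the same grasp; the last joint's range is limited). The gripper opens to 85 mm and grips with 20 to 120 N. Pads are 22 mm wide; open, the fingers measure 114 mm over their backs; the gripper's body (76 mm by 85 mm) begins 54 mm behind the grasp point. The pads swing forward as they close: fully open they stand 13 mm farther back than shut.
Start: joints at [-1.223, 0.521, -0.036, 1.599, 0.021, 1.021, -0.113], TCP at [0.254, 0.571, 0.231] pointing down, gripper open.
Joint ranges: [-2.91, 2.91], [-0.3, 2.13], [-1.5, 1.42], [0.17, 2.43], [-1.26, 4.41], [0.16, 1.93], [-2.52, 2.52]. Speed limits (rad/s): [1.89, 1.89, 2.39, 2.39, 3.01, 3.01, 3.01].

### API

Orientations are given as [roll, pitch, yaw] about the fixed x, y, z axes, in that order (R = Rz(yaw) Ry(pitch) Rx(roll)).
In Python, from workcell import telemetry, vision, workorder gives the robot as it stands. The module is installed in compiled form; this text tells all that it offers.
- The arm moves only by the tool play_rows, never from a script. Its argument "deltas" is a list of rows, each a list of 7 numbers: the shift along the world's x, y, z in mm, then the turn, a rotation vector about the world's x, y, z in degrees, then the finger opening in mm, from 0 to 85.4. In form: [[x, y, z, wx, wy, wz, jaw], ...]. A call has 1 to 8 rows; each row shifts and turns the commanded pose from where the row before left it; what a row does not reach is not made up. A row lasts 1/8 s, in which the tool goes at most 62.5 mm and 10.7 degrees, less where a joint would pass 70% of its speed; a pose out of reach is approached as far as the arm can. A call with a gripper value outside its range is refused whole. The fingers move at their own pace and stop on an object; "grip_force" is the grip in N (left out, the last holds). Time passes only in rows, so rows that do not move let the fingers close. It gives the time, the measured TCP pose, the force and the opening at its end, in the units of the state.
- telemetry.observe(): the state, without advancing time (a new reading comes with each control period).
- vision.grab_frame(name): name is "scene" or "side" or "wrist"; returns the picture (400x640x3 uint8, red, green, blue); there is no depth.
- vision.camera_info(name): a dict with "mtx" (3x3 intrinsics, pixels), "rvec" (rotation vector, rad) and "tvec" (3), from world to camera coordinates, as OpenCV has them. Camera axes: x right, y down, z forward; pixel columns grow to the right and rows downward; lengths in m; the calibration is good to about 2 mm. A picture is of the moment at which its call begins: read the wrist's pose just before it. camera_info takes no time and is no camera call; for the wrist camera it gives the pose at the moment of the call.
- workorder.job_done(): hands the job in, once; it reports no verdict.
The state is a dict: "clock": time; "qpos": joint angles; "qd": joint speeds; "joint_efforts": joint torques, N m; "position": TCP position; "tool_rot": TCP orientation; "force": force on the tool from outside, world axes, zero at the start; "moment": the same for the moment, N m; "grip_width": finger opening in m.
Only numpy, scipy, OpenCV 4.12 (cv2) and the standard library are available. Lean on these libraries where they do the work, as an engineer would, in place of code of your own. Each camera call takes 0.05 s, during which the arm holds its last target. There are 200 camera calls.

### The job

Pack the parts of the stripped power supply into the black tote: gently lay the heat sink that stands on end over onto its fins on the bench and let go of it, then take it again from above and lower it, fins down, onto the heat sink lying in the tote, so that their fins interlace fully home and their ends are about flush. Then set the grey die-cast box squarely along its flat back, and last the small black potted module squarely along the box, each let go flat with its whole underside supported. Drop nothing into the tote, and leave the other things on the bench where they are.

Things in the scene. Friction and masses are not known exactly. Their poses are not given: they have to be found in the camera images.
- upper_mid (a point): Centre of the loose five-fin aluminium heat sink, 124 long x 64 wide x 44 mm deep, standing on one end at the start. +z: along its length and fins (up at the start); +x: square out of its flat back (level at the start, towards the robot's left within about 30 degrees); y: across its width. Laid on its fins on the bench, +x points up and this point is 22 mm above the bench
- lower_mid (a point): Centre of the loose four-fin aluminium heat sink lying fins up in the tote: 124 long (x) x 64 wide (y) x 44 mm high (z up). When nested fully home the five-fin sink's centre is 10 mm above this point, centre lines coinciding, its long axis parallel to this x, either way round; fins then have 3.5 mm to spare on either side
- case_mid (a point): Centre of the loose grey die-cast box (about 0.26 kg), lying flat: 100 long (x) x 50 wide (y) x 32 mm high (z, up); slightly rounded edges, lid seam and four screws on top. On the flat back of the nested sink its centre is 38 mm above the five-fin sink's centre
- module_mid (a point): Centre of the loose black potted power module (about 0.12 kg), lying flat: 60 long (x) x 36 wide (y) x 24 mm high (z, up), with brass screw terminals and a paper label on top. On the box its centre is 28 mm above the box's centre
- tote: Open black plastic tote, fixed: 210 long (x) x 150 wide (y) x 60 mm high, walls and floor 5 mm, inner 200 x 140 mm; origin at the centre of its underside on the bench. The four-fin sink lies near its middle, roughly along x, with finger room on both long sides
- upper: The same five-fin sink, 0.36 kg; origin at the middle of the end it stands on, 62 mm from upper_mid along -z. Back plate 10 mm thick, its face 22 mm from upper_mid along +x; five fins 4 mm thick, 34 mm high, at y = -30, -15, 0, 15, 30 mm point to -x, tips 22 mm from upper_mid. Both long sides (y = +-32 mm) are flat, 44 mm deep: grip there. The bench is clear for about 90 mm all round it
- lower: The same four-fin sink, 0.32 kg; origin at the centre of its underside. Base plate 10 mm thick, 64 mm wide; four fins 4 mm thick, 34 mm high, at y = -22.5, -7.5, 7.5, 22.5 mm. The other sink's fin tips come to rest on this base plate, outside and between these fins
- case: The same die-cast box; origin at the centre of its underside
- module: The same potted module; origin at the centre of its underside
- smallsink: Not to be moved: small heat sink with nine fine fins, 70 x 46 x 26 mm, lying fins up in the row with the box and the module; origin at the centre of its underside
- transformer: Not to be moved: steel-core transformer, 80 x 56 x 68 mm; origin at the centre of its underside
- jar: Not to be moved: white round jar, 68 mm across, 85 mm high; origin at the centre of its underside
- redtray: Not to be moved: empty red tray, 120 x 90 x 35 mm; origin at the centre of its underside
- meter: Not to be moved: yellow hand multimeter, 150 x 74 x 36 mm, lying on its back; origin at the centre of its underside
- screwdriver: Not to be moved: screwdriver lying on the bench near the robot
- carton: Not to be moved: closed cardboard carton, 110 x 75 x 55 mm; origin at the centre of its underside
Not all that is in view belongs to the job. Leave any orange look-alike of the lower alone. What is shaped like the case but green is not meant.

How it is judged:
On the way, in this order (a step that is already met when the one before it is completed fails the run):
1. the standing heat sink has been laid on its fins on the bench and let go (angle between upper_mid's own x axis and vertical below 0.1 rad and height (world z) of upper_mid below 0.027 m and contact force between the fingers and upper below 0.1 N), for 0.2 s.
2. it has been lowered into the heat sink in the tote, fins interlaced fully home, and let go (x of upper_mid in the frame of lower_mid between -0.012 and 0.012 m and y of upper_mid in the frame of lower_mid between -0.005 and 0.005 m and z of upper_mid in the frame of lower_mid between 0.005 and 0.0135 m and angle between upper_mid's own x axis and vertical below 0.06 rad and angle between the z axis of upper_mid and the x axis of lower_mid, either way round below 0.08 rad and contact force between the fingers and upper below 0.1 N), for 0.2 s.
3. the die-cast box stands on its flat back, let go (z of case_mid in the frame of upper_mid between -0.013 and 0.013 m and y of case_mid in the frame of upper_mid between -0.008 and 0.008 m and x of case_mid in the frame of upper_mid between 0.034 and 0.0415 m and angle between case_mid's own z axis and vertical below 0.06 rad and angle between the x axis of case_mid and the z axis of upper_mid, either way round below 0.15 rad and contact force between the fingers and case below 0.1 N), for 0.2 s.
4. the potted module stands on the box, let go (x of module_mid in the frame of case_mid between -0.02 and 0.02 m and y of module_mid in the frame of case_mid between -0.007 and 0.007 m and z of module_mid in the frame of case_mid between 0.0245 and 0.0315 m and angle between module_mid's own z axis and vertical below 0.06 rad and angle between the x axis of module_mid and the x axis of case_mid, either way round below 0.2 rad and contact force between the fingers and module below 0.1 N), for 0.2 s.
At the end, for the whole second after the job is handed in: All at rest and released in the tote: sinks interlaced to the bottom (4 mm), centre lines within 5 mm, ends within 12 mm of flush; box flat and along the sink's back, off centre at most 13 mm lengthwise, 8 mm sideways; module flat and along the box, off at most 20 and 7 mm (x of lower_mid in the frame of tote between -0.042 and 0.042 m and y of lower_mid in the frame of tote between -0.042 and 0.042 m and z of lower_mid in the frame of tote between 0.022 and 0.031 m and angle between lower_mid's own z axis and vertical below 0.05 rad and x of upper_mid in the frame of lower_mid between -0.012 and 0.012 m and y of upper_mid in the frame of lower_mid between -0.005 and 0.005 m and z of upper_mid in the frame of lower_mid between 0.005 and 0.0135 m and angle between upper_mid's own x axis and vertical below 0.06 rad and angle between the z axis of upper_mid and the x axis of lower_mid, either way round below 0.08 rad and z of case_mid in the frame of upper_mid between -0.013 and 0.013 m and y of case_mid in the frame of upper_mid between -0.008 and 0.008 m and x of case_mid in the frame of upper_mid between 0.034 and 0.0415 m and angle between each of case_mid, module_mid's own z axis and vertical below 0.06 rad and angle between the x axis of case_mid and the z axis of upper_mid, either way round below 0.15 rad and x of module_mid in the frame of case_mid between -0.02 and 0.02 m and y of module_mid in the frame of case_mid between -0.007 and 0.007 m and z of module_mid in the frame of case_mid between 0.0245 and 0.0315 m and angle between the x axis of module_mid and the x axis of case_mid, either way round below 0.2 rad and linear speed of each of upper, lower, case, module below 0.02 m/s); the robot touches nothing.
It fails at once if the standing heat sink is knocked or dropped over (angular speed of upper above 8 rad/s).
It fails at once if the heat sink is dropped into the tote (horizontal distance between upper_mid and lower_mid below 0.05 m and height (world z) of upper_mid below 0.06 m and linear speed of upper above 0.6 m/s).
It fails at once if the box is dropped onto the sink (horizontal distance between case_mid and lower_mid below 0.05 m and height (world z) of case_mid below 0.095 m and linear speed of case above 0.6 m/s).
It fails at once if the module is dropped onto the box (horizontal distance between module_mid and lower_mid below 0.05 m and height (world z) of module_mid below 0.125 m and linear speed of module above 0.6 m/s).
It fails at once if another thing on the bench is moved (distance of any of smallsink, transformer, jar, redtray, meter, screwdriver, carton from where it was at the start of the episode above 0.025 m).
It also fails if it takes over 72 s, if anything falls off the work surface, if the arm or the gripper's body presses on something with over 40 N, if the wrist force passes 120 N, or if a joint passes its speed limit or range.

## Working session

There is one attempt and no reset: what is moved stays moved. The work goes in short steps, Python scripts to look and compute and a tool call to move; the robot and the scene stay as the last step left them, time stands still between calls to the robot, and variables do not carry over. Pictures are saved under pics/ and viewed, about 8 in all and at most 12, crops included, and the job is handed in when it is done.

Besides the shell and the picture viewer there is one more tool, called after ">>>" in YAML: its name, and indented under it one key for each argument. play_rows: Moves the arm, as the interface text tells. Its arguments: {"type":"object","properties":{"deltas":{"type":"array","items":{"type":"array","items":{"type":"number"}}},"grip_force":{"type":"number"}},"required":["deltas"]}

```bash
mkdir -p pics; cat > h.py <<'E'
import numpy as np, cv2
from workcell import telemetry, vision, workorder
def cam(n):
    c=vision.camera_info(n); K=np.array(c["mtx"],float); R=cv2.Rodrigues(np.array(c["rvec"],float))[0]; t=np.array(c["tvec"],float).ravel()
    return K,R,t
def ray(c,uv):
    K,R,t=c; uv=np.atleast_2d(np.array(uv,float))
    d=np.c_[uv,np.ones(len(uv))]@np.linalg.inv(K).T@R
    return -R.T@t,d
def onplane(c,uv,z):
    o,d=ray(c,uv); s=(z-o[2])/d[:,2]; return o+d*s[:,None]
def proj(c,P):
    K,R,t=c; q=(np.atleast_2d(P)@R.T+t)@K.T; return q[:,:2]/q[:,2:]
def grab(n,f=None):
    c=cam(n); im=np.array(vision.grab_frame(n))[:,:,::-1].copy()
    if f: cv2.imwrite("pics/"+f,im)
    return c,im
def st():
    s=telemetry.observe(); print({k:np.round(s[k],4).tolist() for k in ("clock","position","tool_rot","force","grip_width","qpos")})
    return s
E
python3 - <<'E'
from h import *
st()
ims=[grab(n,n+"0.png") for n in ("scene","side","wrist")]
for c,i in ims: print(np.round(-c[1].T@c[2],3), c[0][0,0], np.round(c[1][2],2))
E
```

```text
{'clock': 0.0, 'position': [0.2535, 0.5709, 0.2307], 'tool_rot': [-1.495, 1.5697, -1.9128], 'force': [0.4872, 0.8131, 0.071], 'grip_width': 0.0854, 'qpos': [-1.2232, 0.522, -0.0363, 1.6, 0.0212, 1.0211, -0.1128]}
[1.026 0.698 1.025] 434.27647731689603 [-0.39 -0.54 -0.74]
[0.546 0.739 0.81 ] 381.5695560875651 [-0.01 -0.73 -0.69]
[0.176 0.605 0.372] 315.7387992800048 [ 0.3  -0.14 -0.94]
```

View pics/scene0.png

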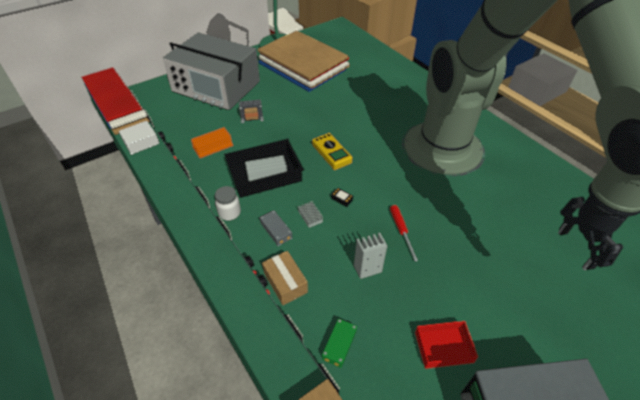

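View pics/side0.png

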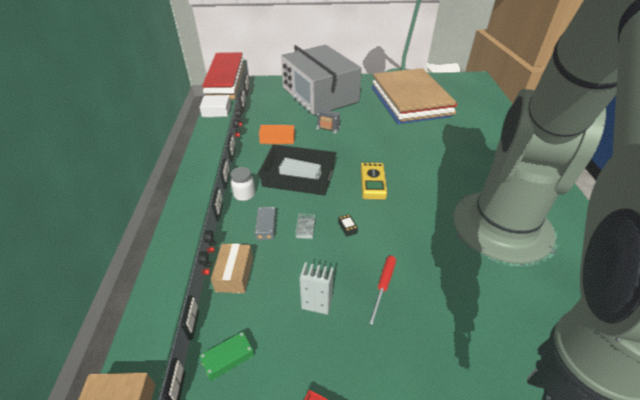

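The views show the standing sink at scene (370,255) / side (317,287), the tote at side (298,170), the grey box at (265,222), the small sink at (305,226) and the module at (348,224). I'll zoom into a composite.

```bash
python3 - <<'E'
from h import *
a=cv2.imread("pics/side0.png"); b=cv2.imread("pics/scene0.png")
def cr(i,x,y,w,h,s): return cv2.resize(i[y:y+h,x:x+w],None,fx=s,fy=s,interpolation=cv2.INTER_CUBIC)
# side sink 280..350,250..325 ; scene sink 335..405,220..295
top=np.hstack([cr(a,285,250,66,60,6),cr(b,340,225,66,60,6)])
bot=np.hstack([cr(a,250,140,100,55,4),cr(a,250,195,100,55,4)])[:220]
w=max(top.shape[1],bot.shape[1]); p=lambda i:np.pad(i,((0,0),(0,w-i.shape[1]),(0,0)))
cv2.imwrite("pics/c1.png",np.vstack([p(top),p(bot)]))
E
```

```text
(no output)
```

View pics/c1.png

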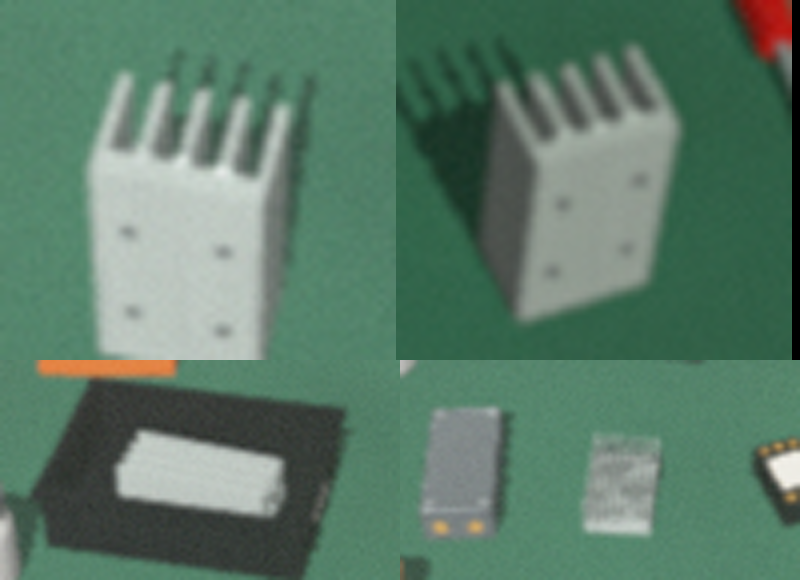

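The crop gives the sink's top corners. Back-plate corners are side (300,278) and (329.5,280), scene (364,251.3) and (387,245.8). Fin tips are side (305.3,262.7) and (332.3,267.5), scene (357.3,239.2) and (379,233).

```bash
python3 - <<'E'
from h import *
cs,cc=cam("side"),cam("scene")
A=onplane(cs,[(300,278),(329.5,280),(332.3,267.5),(305.3,262.7)],.124)
B=onplane(cc,[(364,251.3),(387,245.8),(379,233),(357.3,239.2)],.124)
for X in(A,B):
    print(np.round(X,3).tolist(), X.mean(0).round(3),'w',np.linalg.norm(X[0]-X[1]).round(3),'d',np.linalg.norm(X[1]-X[2]).round(3),
     'xdir',np.degrees(np.arctan2(*((X[0]+X[1]-X[2]-X[3])[[1,0]]))), 'ydir',np.degrees(np.arctan2(*((X[1]+X[2]-X[0]-X[3])[[1,0]]))))
print('base',onplane(cc,[(360.7,278.7),(382.3,272.5)],0).round(3).tolist())
a=cv2.imread("pics/side0.png")
# side: case top, module, tote
s=lambda q,ox,oy,ax,ay:[(ox+(x-ax)/4,oy+(y-ay)/4) for x,y in q]
lt=s([(137,432),(285,460),(272,516),(118,495)],250,140,0,360)
print('lower@.049',onplane(cs,lt[:2],.049).round(3).tolist(),onplane(cs,lt[2:],.02).round(3).tolist())
ct=s([(432,408),(502,408),(496,515),(422,515)],250,195,400,360)
print('case@.032',onplane(cs,ct,.032).round(3).tolist(),onplane(cs,ct,.032).mean(0))
print('mod',onplane(cs,[(348,224)],.02).round(3))
print('tote',onplane(cs,s([(92,378),(345,410),(300,580),(35,495)],250,140,0,360),.06).round(3).tolist())
for n,p in (('screwdr tip/handle',[(373,322),(390,258)]),): print(n,onplane(cs,p,.01).round(3).tolist())
print(st()['tool_rot'])
E
```

```text
[[0.573, 0.254, 0.124], [0.51, 0.261, 0.124], [0.502, 0.228, 0.124], [0.562, 0.214, 0.124]] [0.537 0.239 0.124] w 0.064 d 0.034 xdir 75.28194927805886 ydir 170.04603538205544
[[0.573, 0.254, 0.124], [0.515, 0.274, 0.124], [0.505, 0.231, 0.124], [0.564, 0.215, 0.124]] [0.539 0.243 0.124] w 0.062 d 0.044 xdir 76.96841706635473 ydir 162.69020630137004
base [[0.574, 0.257, 0.0], [0.514, 0.276, 0.0]]
lower@.049 [[0.632, -0.275, 0.049], [0.511, -0.234, 0.049]] [[0.523, -0.199, 0.02], [0.648, -0.229, 0.02]]
case@.032 [[0.702, -0.063, 0.032], [0.651, -0.062, 0.032], [0.649, 0.043, 0.032], [0.7, 0.041, 0.032]] [ 0.67531424 -0.01011657  0.032     ]
mod [[0.443 0.001 0.02 ]]
tote [[0.672, -0.338, 0.06], [0.46, -0.285, 0.06], [0.506, -0.079, 0.06], [0.707, -0.182, 0.06]]
screwdr tip/handle [[0.411, 0.299, 0.01], [0.342, 0.117, 0.01]]
{'clock': 0.15, 'position': [0.2535, 0.571, 0.2309], 'tool_rot': [-1.5076, 1.57, -1.9253], 'force': [-0.2625, 0.0615, 0.9031], 'grip_width': 0.0856, 'qpos': [-1.2232, 0.5219, -0.0363, 1.5998, 0.0212, 1.0211, -0.1128]}
[-1.507562    1.56999307 -1.92533061]
```

```bash
cat >> h.py <<'E'
from scipy.spatial.transform import Rotation as Rn
def toolR(d,yv):
    d=np.array(d)/np.linalg.norm(d); yv=np.array(yv)-np.dot(yv,d)*d; yv/=np.linalg.norm(yv)
    return np.c_[d,yv,np.cross(d,yv)]
def plan(P,Rt):
    s=telemetry.observe(); R0=Rn.from_euler('xyz',s["tool_rot"])
    rv=(Rn.from_matrix(Rt)*R0.inv()).as_rotvec(degrees=True)
    print('now',np.round(s["position"],4),'x',R0.as_matrix()[:,0].round(3),'y',R0.as_matrix()[:,1].round(3))
    print('d mm',np.round((np.array(P)-s["position"])*1000,1),'rot deg',rv.round(2),np.linalg.norm(rv).round(1))
def az(a): return np.array([np.cos(np.radians(a)),np.sin(np.radians(a)),0])
E
python3 - <<'E'
from h import *
xh=az(75); yv=az(165); C=np.array([.538,.241,.062]); th=np.radians(50)
d=-np.sin(th)*xh-np.cos(th)*az(0)*0-np.cos(th)*np.array([0,0,1])
T=C+.006*xh+.027*d; print('TCP',T,'d',d); pre=T-.13*d; print('pre',pre)
for s in(1,-1): plan(pre,toolR(d,s*yv))
cs,cc=cam("side"),cam("scene")
print('tray',onplane(cc,[(418,325),(468,322),(477,358),(425,367)],.035).round(3).tolist())
print('carton',onplane(cc,[(263,265),(289,250),(308,285),(280,302)],.055).round(3).tolist())
E
```

```text
TCP [0.53419971 0.22681712 0.04464473] d [-0.19826689 -0.73994211 -0.64278761]
pre [0.5599744  0.32300959 0.12820712]
now [0.2535 0.571  0.2309] x [-0.    -0.001 -1.   ] y [ 0.406  0.914 -0.001]
d mm [ 306.5 -248.  -102.7] rot deg [-24.26  50.9   91.89] 107.8
now [0.2535 0.571  0.2309] x [-0.    -0.001 -1.   ] y [ 0.406  0.914 -0.001]
d mm [ 306.5 -248.  -102.7] rot deg [-48.86 -23.39 -75.48] 92.9
tray [[0.556, 0.453, 0.035], [0.45, 0.517, 0.035], [0.5, 0.59, 0.035], [0.613, 0.536, 0.035]]
carton [[0.784, 0.102, 0.055], [0.702, 0.101, 0.055], [0.72, 0.219, 0.055], [0.803, 0.219, 0.055]]
```

>>> play_rows:
  deltas:
    - [25.5,-20.7,0,-4.07,-1.95,-6.29,85]
    - [25.5,-20.7,0,-4.07,-1.95,-6.29,85]
    - [25.5,-20.7,0,-4.07,-1.95,-6.29,85]
    - [25.5,-20.7,0,-4.07,-1.95,-6.29,85]
    - [25.5,-20.7,0,-4.07,-1.95,-6.29,85]
    - [25.5,-20.7,0,-4.07,-1.95,-6.29,85]
  grip_force: 60

```text
clock: 0.9
position: [0.4071, 0.4465, 0.2312]
tool_rot: [-0.369, 1.104, -1.461]
force: [-0.3, 0.2, 0.3]
grip_width: 0.0852
```

>>> play_rows:
  deltas:
    - [25.5,-20.7,-5,-4.07,-1.95,-6.29,85]
    - [25.5,-20.7,-5,-4.07,-1.95,-6.29,85]
    - [25.5,-20.7,-15,-4.07,-1.95,-6.29,85]
    - [25.5,-20.7,-20,-4.07,-1.95,-6.29,85]
    - [25.5,-20.7,-25,-4.07,-1.95,-6.29,85]
    - [25.5,-20.7,-30,-4.07,-1.95,-6.29,85]
    - [0,0,0,0,0,0,85]
    - [0,0,0,0,0,0,85]

```text
clock: 1.9
position: [0.5595, 0.3231, 0.1311]
tool_rot: [0.0, 0.699, -1.831]
force: [-0.6, 0.4, 0.1]
grip_width: 0.0855
```

```bash
cat > p.py <<'E'
from h import *
def lay(C,x_az,t=50,back=0,lead=.027,off=.006):
    xh=az(x_az); yv=-az(x_az+90); th=np.radians(t)
    d=-np.sin(th)*xh-np.cos(th)*np.array([0,0,1])
    plan(np.array(C)+off*xh+lead*d-back*d,toolR(d,yv))
E
python3 - <<'E'
from p import *
st(); lay([.538,.241,.062],75,back=.13)
grab("wrist","w1.png")
E
```

```text
{'clock': 1.9, 'position': [0.5595, 0.3231, 0.1311], 'tool_rot': [0.0004, 0.6986, -1.8309], 'force': [-0.6177, 0.3761, 0.072], 'grip_width': 0.0855, 'qpos': [-0.9984, 1.1723, 0.4809, 0.9967, 0.0663, 1.7499, -0.8998]}
now [0.5595 0.3231 0.1311] x [-0.197 -0.74  -0.643] y [ 0.966 -0.257  0.   ]
d mm [ 0.4 -0.1 -2.9] rot deg [-0.02  0.02 -0.08] 0.1
```

View pics/w1.png

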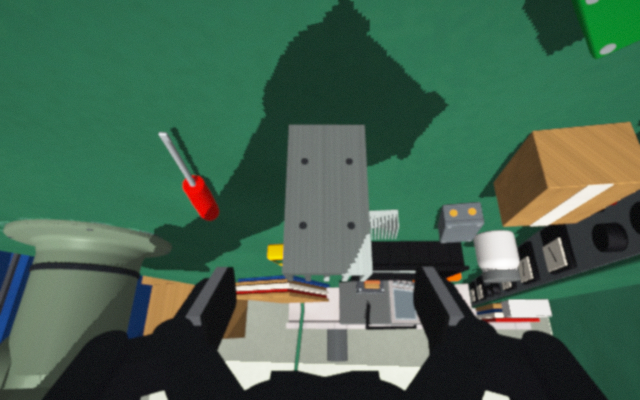

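The wrist view shows the back face, with base corners at about (289,125) and (365,125). The top edge is at about row 275, from 284 to 350–372. I'll check these against the model.

```bash
python3 - <<'E'
from p import *
c=cam("wrist"); 
print(onplane(c,[(289,125),(365,125)],0).round(4).tolist(), 'top',onplane(c,[(284,275),(345,277)],.124).round(4).tolist())
xh=az(75);yv=az(165);C=np.array([.538,.241,0])
print(proj(c,[C+.022*xh+a*.032*yv+np.array([0,0,z]) for z in(0,.124) for a in(-1,1)]).round(0).tolist())
im=cv2.imread("pics/w1.png"); g=cv2.cvtColor(im,cv2.COLOR_BGR2GRAY)
for r in (130,180,240): print(r,[int(v) for v in g[r,275:380:3]])
E
```

```text
[[0.5137, 0.2692, -0.0], [0.5762, 0.2527, 0.0]] top [[0.5103, 0.2569, 0.124], [0.5524, 0.2346, 0.124]]
[[363.0, 124.0], [287.0, 124.0], [370.0, 272.0], [280.0, 272.0]]
130 [42, 43, 45, 45, 55, 113, 117, 117, 116, 114, 117, 115, 118, 117, 116, 118, 114, 114, 115, 120, 117, 119, 114, 117, 118, 118, 118, 117, 114, 116, 70, 49, 48, 45, 46]
180 [41, 47, 45, 47, 107, 112, 117, 115, 118, 118, 118, 116, 118, 116, 118, 119, 114, 117, 114, 120, 115, 121, 113, 116, 118, 118, 117, 120, 117, 113, 117, 102, 97, 98, 102]
240 [97, 100, 97, 117, 118, 119, 118, 121, 116, 120, 119, 120, 119, 120, 120, 118, 117, 122, 119, 120, 118, 119, 118, 119, 122, 117, 122, 119, 124, 126, 204, 211, 131, 92, 91]
```

```bash
python3 - <<'E'
from p import *
lay([.5392,.2398,.070],75.2,t=60,back=.10,lead=.024)
lay([.5392,.2398,.070],75.2,t=60,back=.0,lead=.024)
E
```

```text
now [0.5594 0.3237 0.132 ] x [-0.196 -0.739 -0.644] y [ 0.967 -0.257  0.001]
d mm [ -1.8 -14.5 -24. ] rot deg [-9.76  2.62  0.07] 10.1
now [0.5594 0.3237 0.132 ] x [-0.196 -0.739 -0.644] y [ 0.967 -0.257  0.001]
d mm [-24.  -98.2 -74. ] rot deg [-9.76  2.62  0.07] 10.1
```

>>> play_rows:
  deltas:
    - [-1,-7,-12,-4.9,1.3,0,85.4]
    - [-1,-7.5,-12,-4.9,1.3,0,85.4]
    - [-5.5,-21,-12.5,0,0,0,85.4]
    - [-5.5,-21,-12.5,0,0,0,85.4]
    - [-4,-15,-9,0,0,0,85.4]
    - [-4,-15,-9,0,0,0,85.4]
    - [-3,-11.7,-7,0,0,0,85.4]
    - [0,0,0,0,0,0,85.4]

```text
clock: 2.95
position: [0.5354, 0.2248, 0.0579]
tool_rot: [0.001, 0.522, -1.831]
force: [1.3, 0.3, 0.7]
grip_width: 0.0853
```

```bash
python3 - <<'E'
from p import *
s=st()
lay([.5392,.2398,.070],75.2,t=60,back=.0,lead=.024)
grab("wrist","w2.png")
E
```

```text
{'clock': 2.95, 'position': [0.5354, 0.2248, 0.0579], 'tool_rot': [0.0011, 0.522, -1.8309], 'force': [1.2695, 0.3489, 0.7477], 'grip_width': 0.0853, 'qpos': [-0.9991, 1.2546, 0.4963, 1.2022, 0.1307, 1.6129, -0.9202]}
now [0.5354 0.2248 0.0579] x [-0.223 -0.838 -0.499] y [ 0.966 -0.258  0.001]
d mm [0.  0.7 0.1] rot deg [0.1  0.03 0.14] 0.2
```

View pics/w2.png

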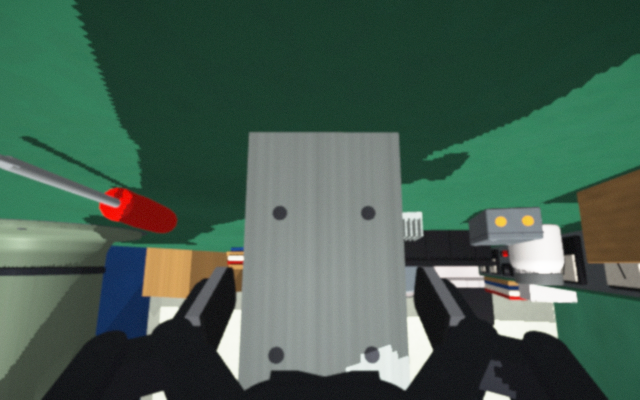

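The sink is centred between the fingers, with gaps of about 10 px on each side, so I close.

>>> play_rows:
  deltas:
    - [0,0,0,0,0,0,72]
    - [0,0,0,0,0,0,68]
    - [0,0,0,0,0,0,65]
    - [0,0,0,0,0,0,60]
    - [0,0,0,0,0,0,55]
    - [0,0,0,0,0,0,55]
  grip_force: 60

```text
clock: 3.75
position: [0.5356, 0.2248, 0.0574]
tool_rot: [0.001, 0.522, -1.831]
force: [-0.4, 3.4, 5.2]
grip_width: 0.0633
```

>>> play_rows:
  deltas:
    - [0,0,4,0,0,0,55]
    - [0,0,8,0,0,0,55]
    - [0,0,8,0,0,0,55]
    - [0,0,0,0,0,0,55]

```text
clock: 4.25
position: [0.5359, 0.2248, 0.0781]
tool_rot: [0.002, 0.522, -1.831]
force: [0.2, 0.1, -2.5]
grip_width: 0.0633
```

>>> play_rows:
  deltas:
    - [0.4,1.6,0,7.25,-1.92,0,55]
    - [0.4,1.6,-0.5,7.25,-1.92,0,55]
    - [0.4,1.6,-0.5,7.25,-1.92,0,55]
    - [0.4,1.6,-1,7.25,-1.92,0,55]
    - [0.4,1.6,-1,7.25,-1.92,0,55]
    - [0.4,1.6,-1,7.25,-1.92,0,55]

```text
clock: 5.0
position: [0.538, 0.2343, 0.0737]
tool_rot: [0.001, 1.311, -1.831]
force: [0.7, -0.9, -4.5]
grip_width: 0.0639
```

>>> play_rows:
  deltas:
    - [0.4,1.6,-1,7.25,-1.92,0,55]
    - [0.4,1.6,-1,7.25,-1.92,0,55]
    - [0.4,1.6,-1,7.25,-1.92,0,55]
    - [0.4,1.6,-1,7.25,-1.92,0,55]
    - [0.4,1.6,-1.5,7.25,-1.92,0,55]
    - [0.4,1.6,-1.5,7.25,-1.92,0,55]
    - [0,0,0,0,0,0,55]
    - [0,0,0,0,0,0,55]

```text
clock: 6.0
position: [0.5388, 0.2439, 0.0636]
tool_rot: [-3.122, 1.117, 1.333]
force: [0.7, 1.3, -3.0]
grip_width: 0.0634
```

```bash
python3 - <<'E'
from p import *
s=st(); lay([.5392,.2398,.070],75.2,t=-30)
a=grab("side")[1]; b=grab("scene")[1]
cr=lambda i,x,y,w,h,s: cv2.resize(i[y:y+h,x:x+w],None,fx=s,fy=s,interpolation=cv2.INTER_CUBIC)
cv2.imwrite("pics/c2.png",np.hstack([cr(a,270,220,100,120,4),cr(b,320,190,100,120,4)]))
E
```

```text
{'clock': 6.0, 'position': [0.5388, 0.2439, 0.0636], 'tool_rot': [-3.1221, 1.1174, 1.333], 'force': [0.7133, 1.3059, -2.9657], 'grip_width': 0.0634, 'qpos': [-0.0324, 0.6899, -0.3875, 2.0047, -0.5357, 0.2789, -0.0634]}
now [0.5388 0.2439 0.0636] x [ 0.103  0.426 -0.899] y [ 0.968 -0.253 -0.009]
d mm [  5.4  14.7 -17. ] rot deg [ 3.77 -1.5  -0.19] 4.1
```

View pics/c2.png

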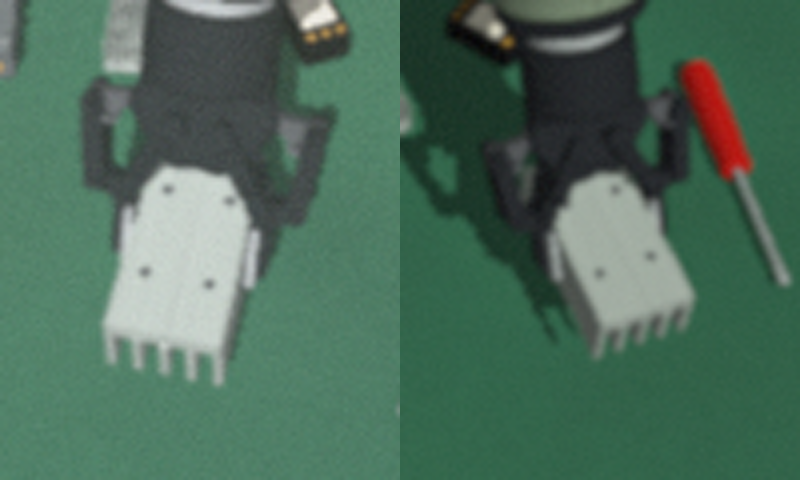

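The picture shows the sink held nearly level with its fins down; about 4° of turn is missing. I'll finish the turn and lower it.

>>> play_rows:
  deltas:
    - [0,0,-5,2,-0.7,0,55]
    - [0,0,-5,2,-0.8,0,55]
    - [0,0,-10,0,0,0,55]
    - [0,0,-10,0,0,0,55]
    - [0,0,-10,0,0,0,55]
    - [0,0,0,0,0,0,55]
    - [0,0,0,0,0,0,55]

```text
clock: 6.98
position: [0.5386, 0.2445, 0.0238]
tool_rot: [-3.141, 1.042, 1.318]
force: [-0.0, 0.0, -4.7]
grip_width: 0.0629
```

```bash
python3 - <<'E'
from p import *
s=st(); lay([.5392,.2398,.070],75.2,t=-30)
E
```

```text
{'clock': 6.975, 'position': [0.5386, 0.2445, 0.0238], 'tool_rot': [-3.1409, 1.0421, 1.3176], 'force': [-0.011, 0.0123, -4.6581], 'grip_width': 0.0629, 'qpos': [0.0696, 0.7988, -0.4791, 2.0331, -0.8602, 0.166, 0.3497]}
now [0.5386 0.2445 0.0238] x [ 0.126  0.488 -0.863] y [ 0.968 -0.251 -0.   ]
d mm [ 5.6 14.1 22.8] rot deg [-0.29  0.06 -0.26] 0.4
```

>>> play_rows:
  deltas:
    - [0,0,-5,0,0,0,55]
    - [0,0,-5,0,0,0,55]
    - [0,0,0,0,0,0,55]

```text
clock: 7.35
position: [0.5387, 0.2439, 0.0138]
tool_rot: [-3.14, 1.042, 1.317]
force: [-0.1, 0.1, -3.6]
grip_width: 0.0635
```

```bash
python3 - <<'E'
from p import *
s=st(); lay([.5392,.2398,.070],75.2,t=-30)
E
```

```text
{'clock': 7.35, 'position': [0.5387, 0.2439, 0.0138], 'tool_rot': [-3.1403, 1.0417, 1.3169], 'force': [-0.1118, 0.0743, -3.5906], 'grip_width': 0.0635, 'qpos': [0.0537, 0.8146, -0.455, 2.0333, -1.0009, 0.1647, 0.4941]}
now [0.5387 0.2439 0.0138] x [ 0.127  0.489 -0.863] y [ 0.968 -0.252 -0.001]
d mm [ 5.4 14.8 32.9] rot deg [-0.31  0.04 -0.18] 0.4
```

Fine: the controller is clamping the joint and using the arm's redundancy. I'll go on down to touch.

>>> play_rows:
  deltas:
    - [0,0,-3,0,0,0,55]
    - [0,0,-2,0,0,0,55]
    - [0,0,-1,0,0,0,55]
    - [0,0,0,0,0,0,55]

```text
clock: 7.85
position: [0.5388, 0.2437, 0.0077]
tool_rot: [-3.14, 1.041, 1.317]
force: [1.1, 1.3, -3.4]
grip_width: 0.0636
```

>>> play_rows:
  deltas:
    - [0,0,-1,0,0,0,55]
    - [0,0,-1,0,0,0,55]
    - [0,0,0,0,0,0,55]

```text
clock: 8.22
position: [0.5388, 0.2438, 0.0059]
tool_rot: [-3.141, 1.041, 1.316]
force: [-2.2, -2.0, 6.0]
grip_width: 0.0629
```

It has touched, so I release and withdraw along the tool axis.

>>> play_rows:
  deltas:
    - [0,0,0,0,0,0,66]
    - [0,0,0,0,0,0,72]
    - [0,0,0,0,0,0,85.4]
    - [0,0,0,0,0,0,85.4]
    - [0,0,0,0,0,0,85.4]
    - [-1.3,-4.9,8.6,0,0,0,85.4]
    - [-2.6,-9.8,17.2,0,0,0,85.4]
    - [-3.9,-14.7,25.8,0,0,0,85.4]

```text
clock: 9.22
position: [0.5304, 0.2139, 0.0579]
tool_rot: [-3.138, 1.041, 1.318]
force: [0.4, 0.2, -0.1]
grip_width: 0.0852
```

>>> play_rows:
  deltas:
    - [-3.9,-14.7,25.8,0,0,0,85.4]
    - [-2,2,30,-5,1.3,0,85.4]
    - [2,7,20,-5,1.3,0,85.4]
    - [2,7,10,-5,1.3,0,85.4]
    - [2,7,5,-5,1.3,0,85.4]
    - [2,7,0,-5,1.3,0,85.4]
    - [2,7,0,-4,1,0,85.4]
    - [0,0,0,0,0,0,85.4]

```text
clock: 10.22
position: [0.5347, 0.2376, 0.1383]
tool_rot: [-3.074, 1.535, 1.388]
force: [-0.4, -0.2, -0.6]
grip_width: 0.0854
```

```bash
python3 - <<'E'
from p import *
s=st(); plan([.538,.24,.13],toolR([0,0,-1],az(-15)))
c,im=grab("wrist","w3.png")
E
```

```text
{'clock': 10.225, 'position': [0.5347, 0.2376, 0.1383], 'tool_rot': [-3.0738, 1.5353, 1.3879], 'force': [-0.449, -0.1833, -0.5808], 'grip_width': 0.0854, 'qpos': [-0.7855, 0.6027, 0.4054, 1.8242, -0.3708, 0.767, -0.4285]}
now [0.5347 0.2376 0.1383] x [ 0.006  0.035 -0.999] y [ 0.969 -0.248 -0.002]
d mm [ 3.3  2.4 -8.3] rot deg [-2.    0.38 -0.64] 2.1
```

View pics/w3.png

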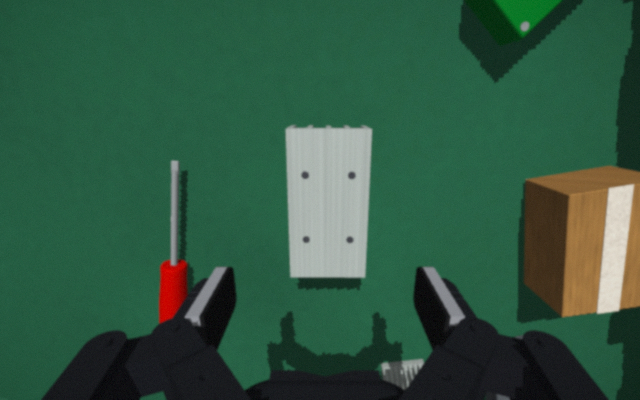

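The sink lies flat on its fins. The top-face corners are about (286,128), (372,128), (365,277) and (290,277).

```bash
cat >> h.py <<'E'
def rect(mask,c,z,roi=None,show=True):
    m=mask.astype(np.uint8)*255
    if roi: k=np.zeros_like(m); x,y,w,h=roi; k[y:y+h,x:x+w]=255; m&=k
    m=cv2.morphologyEx(m,cv2.MORPH_OPEN,np.ones((3,3)))
    q=max(cv2.findContours(m,cv2.RETR_EXTERNAL,cv2.CHAIN_APPROX_NONE)[0],key=cv2.contourArea)
    P=onplane(c,q[:,0].astype(float),z)[:,:2]
    (ctr,sz,an)=cv2.minAreaRect((P*1000).astype(np.float32))
    if sz[0]<sz[1]: sz=sz[::-1]; an+=90
    if show: print('ctr',np.round(ctr,1),'size',np.round(sz,1),'long az',round(an%180,2),'px',cv2.boundingRect(q))
    return np.array(ctr)/1000,sz,an%180
E
python3 - <<'E'
from p import *
c=cam("wrist"); im=cv2.imread("pics/w3.png")
print(onplane(c,[(286,128),(372,128),(365,277),(290,277)],.044).round(4).tolist())
h=cv2.cvtColor(im,cv2.COLOR_BGR2HSV)
x,s,a=rect((h[...,1]<60)&(h[...,2]>110),c,.044,(260,110,140,190))
plan([x[0],x[1],.13],toolR([0,0,-1],az(a-90)))
E
```

```text
[[0.5226, 0.3047, 0.044], [0.584, 0.2889, 0.044], [0.5526, 0.169, 0.044], [0.4905, 0.1848, 0.044]]
ctr [537.3 237.9] size [126.3  64.3] long az 75.37 px (285, 125, 87, 153)
now [0.5347 0.2362 0.1383] x [ 0.007  0.036 -0.999] y [ 0.968 -0.25  -0.003]
d mm [ 2.6  1.7 -8.3] rot deg [-2.05  0.38 -0.16] 2.1
```

>>> play_rows:
  deltas:
    - [2.7,0.8,-20,-2,0.4,0,85.4]
    - [0,0,-30,0,0,0,85.4]
    - [0,0,-30,0,0,0,85.4]
    - [0,0,-30,0,0,0,85.4]
    - [0,0,-20,0,0,0,85.4]
    - [0,0,0,0,0,0,85.4]

```text
clock: 11.02
position: [0.5374, 0.2355, 0.0074]
tool_rot: [-1.19, 1.569, -3.016]
force: [0.6, -0.0, 0.4]
grip_width: 0.0853
```

```bash
python3 - <<'E'
from p import *
s=st(); plan([.5374,.2372,.008],toolR([0,0,-1],az(75.4-90)))
E
```

```text
{'clock': 11.025, 'position': [0.5374, 0.2355, 0.0074], 'tool_rot': [-1.1897, 1.5688, -3.0156], 'force': [0.6197, -0.0264, 0.3794], 'grip_width': 0.0853, 'qpos': [-0.7277, 0.8115, 0.3132, 1.8457, -0.4395, 0.5549, -0.3829]}
now [0.5374 0.2355 0.0074] x [-0.002 -0.    -1.   ] y [ 0.968 -0.252 -0.002]
d mm [-0.   1.7  0.6] rot deg [ 0.01 -0.11  0.02] 0.1
```

>>> play_rows:
  deltas:
    - [0,1.5,0.5,0,0,0,70]
    - [0,0,0,0,0,0,65]
    - [0,0,0,0,0,0,60]
    - [0,0,0,0,0,0,55]
    - [0,0,0,0,0,0,55]
    - [0,0,5,0,0,0,55]
    - [0,0,20,0,0,0,55]
    - [0,0,30,0,0,0,55]

```text
clock: 12.02
position: [0.5376, 0.2379, 0.0648]
tool_rot: [-1.036, 1.57, -2.861]
force: [1.2, -0.3, -4.0]
grip_width: 0.0633
```

>>> play_rows:
  deltas:
    - [0,-10,40,0,0,-6,55]
    - [0,-15,45,0,0,-9,55]
    - [3,-30,45,0,0,-9,55]
    - [3,-30,30,0,0,-9,55]
    - [3,-40,25,0,0,-9,55]
    - [3,-40,0,0,0,-9,55]
    - [3,-40,0,0,0,-9,55]
    - [3,-40,0,0,0,-9,55]

```text
clock: 13.02
position: [0.5555, -0.008, 0.2499]
tool_rot: [-2.139, 1.569, 1.11]
force: [-0.1, 0.8, -2.7]
grip_width: 0.063
```

>>> play_rows:
  deltas:
    - [3,-40,0,0,0,-9,55]
    - [2,-40,0,0,0,-9,55]
    - [0,0,0,0,0,-4,55]
    - [0,0,0,0,0,0,55]
    - [0,0,0,0,0,0,55]

```text
clock: 13.65
position: [0.5608, -0.0862, 0.249]
tool_rot: [-1.702, 1.569, 1.171]
force: [-0.1, -1.0, -3.5]
grip_width: 0.0632
```

```bash
python3 - <<'E'
from p import *
s=st(); plan([.56,-.09,.25],toolR([0,0,-1],az(-106)))
c,im=grab("wrist","w4.png")
np.savez("pics/w4.npz",K=c[0],R=c[1],t=c[2])
E
```

```text
{'clock': 13.65, 'position': [0.5608, -0.0862, 0.249], 'tool_rot': [-1.7024, 1.5695, 1.1707], 'force': [-0.0595, -1.0224, -3.5174], 'grip_width': 0.0632, 'qpos': [-0.5789, 0.5879, 0.9514, 1.767, -0.5414, 1.0726, -1.2761]}
now [ 0.5608 -0.0862  0.249 ] x [ 0.001  0.001 -1.   ] y [-0.265 -0.964 -0.001]
d mm [-0.8 -3.8  1. ] rot deg [-0.07  0.03 -0.62] 0.6
```

View pics/w4.png

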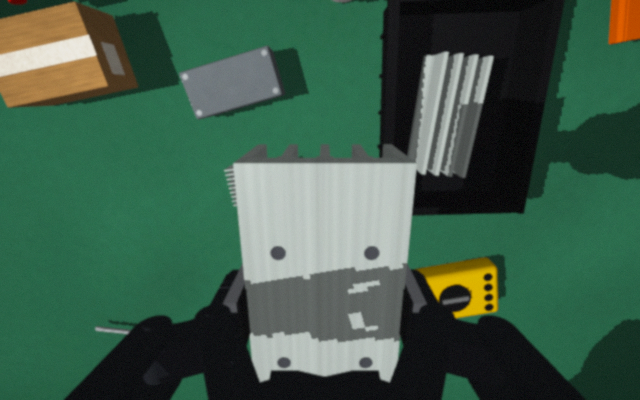

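The tote is at upper right with the four fins at about x 415–493, y 52–178. The box is at (232,82). The held sink's far top corners are at about (233,163) and (416,163). I'll zoom on the fins.

```bash
python3 - <<'E'
from p import *
im=cv2.imread("pics/w4.png")
cv2.imwrite("pics/c3.png",cv2.resize(im[40:190,385:515],None,fx=4,fy=4,interpolation=cv2.INTER_CUBIC))
c=np.load("pics/w4.npz"); c=(c["K"],c["R"],c["t"])
h=cv2.cvtColor(im,cv2.COLOR_BGR2HSV)
rect((h[...,1]<60)&(h[...,2]>90),c,.032,(170,40,120,85))
P=onplane(c,[(233,163),(416,163)],.249+.0365); print('held far end mid',P.mean(0).round(4),np.linalg.norm(P[0]-P[1]))
print('held exp',(np.array([.5608,-.0862])+.062*az(-15.4)[:2]))
g=cv2.cvtColor(im,cv2.COLOR_BGR2GRAY)
for r in (75,95,150): print(r,[int(v) for v in g[r,405:500:2]])
E
```

```text
ctr [678.6 -15.8] size [97.7 48.6] long az 89.84 px (180, 47, 101, 71)
held far end mid [ 0.621  -0.1037  0.2855] 0.06186071458169093
held exp [ 0.62057392 -0.10266448]
75 [18, 18, 14, 17, 12, 12, 9, 23, 69, 106, 172, 192, 180, 166, 161, 159, 161, 170, 192, 178, 98, 76, 83, 147, 163, 181, 190, 137, 81, 82, 137, 161, 171, 186, 178, 97, 80, 114, 161, 162, 181, 187, 113, 21, 12, 12, 9, 10]
95 [13, 12, 11, 14, 16, 17, 54, 85, 109, 171, 183, 172, 164, 160, 160, 169, 187, 182, 106, 77, 84, 146, 164, 182, 191, 132, 79, 88, 150, 162, 176, 193, 167, 89, 83, 145, 161, 167, 187, 175, 68, 16, 11, 17, 11, 13, 14, 16]
150 [18, 36, 76, 94, 96, 100, 156, 164, 166, 163, 170, 190, 168, 88, 81, 110, 160, 173, 190, 167, 90, 85, 146, 148, 97, 95, 92, 80, 75, 80, 79, 86, 97, 70, 18, 10, 8, 9, 13, 11, 15, 10, 14, 10, 10, 13, 15, 10]
```

View pics/c3.png

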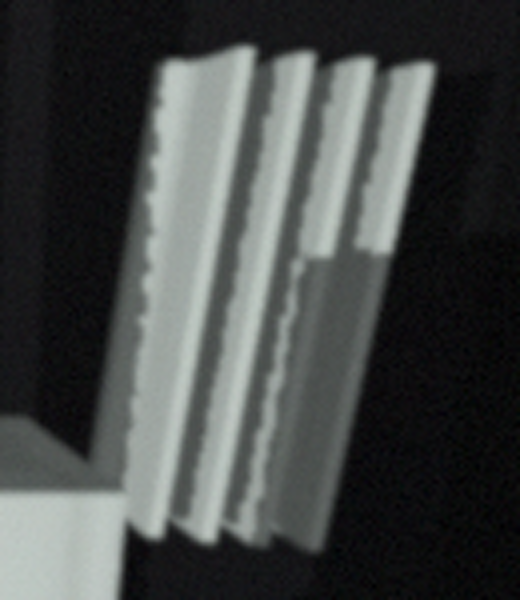

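```bash
python3 - <<'E'
from p import *
c=np.load("pics/w4.npz"); c=(c["K"],c["R"],c["t"])
T=np.array([(255,47),(315,52),(374,58),(435,64)])/4+[385,40]; B=np.array([(165,540),(213,545),(265,547),(320,552)])/4+[385,40]
PT=onplane(c,T,.049)[:,:2]; PB=onplane(c,B,.049)[:,:2]
print('len',np.linalg.norm(PT-PB,axis=1).round(4),'az',[round(np.degrees(np.arctan2(*(v[::-1]))),1) for v in PT-PB])
u=(PT-PB).mean(0); u/=np.linalg.norm(u); a=np.degrees(np.arctan2(u[1],u[0])); n=az(a-90)[:2]
print('spacing',((PT@n)).round(4),((PB@n)).round(4), 'mid along',((PT+PB)/2@u).round(4))
ctr=(PT.mean(0)+PB.mean(0))/2-.002*n; print('lower ctr',ctr.round(4),'az',a.round(2))
# side camera check of the same model
cs,im=grab("side"); h=cv2.cvtColor(im,cv2.COLOR_BGR2HSV)
rect((h[...,1]<70)&(h[...,2]>110),cs,.035,(260,145,75,45))
plan([ctr[0],ctr[1],.11],toolR([0,0,-1],az(a-90)))
# tote rim
E
```

```text
len [0.1246 0.125  0.1243 0.1243] az [np.float64(-19.5), np.float64(-20.1), np.float64(-20.2), np.float64(-20.1)]
spacing [0.0026 0.0175 0.0323 0.0476] [0.0036 0.0172 0.0318 0.0473] mid along [0.6271 0.627  0.6272 0.627 ]
lower ctr [ 0.5816 -0.2355] az -19.95
ctr [ 580.  -237.5] size [140.4  87.8] long az 163.82 px (279, 158, 42, 21)
now [ 0.5609 -0.0863  0.2489] x [ 0.     0.001 -1.   ] y [-0.266 -0.964 -0.001]
d mm [  20.8 -149.3 -138.9] rot deg [-0.06  0.03 -4.53] 4.5
```

>>> play_rows:
  deltas:
    - [5,-37,-20,0,0,-1.5,55]
    - [5,-37,-20,0,0,-1.5,55]
    - [5,-37,-20,0,0,-1.5,55]
    - [5.5,-37.5,-30,0,0,0,55]
    - [0,0,-30,0,0,0,55]
    - [0,0,-40,0,0,0,55]
    - [0,0,-14,0,0,0,55]
    - [0,0,0,0,0,0,55]

```text
clock: 14.75
position: [0.5813, -0.2352, 0.0746]
tool_rot: [-0.509, 1.57, 2.283]
force: [0.2, -0.1, -2.9]
grip_width: 0.0631
```

```bash
python3 - <<'E'
from p import *
st(); plan([.5814,-.235,.023],toolR([0,0,-1],az(-109.95)))
E
```

```text
{'clock': 14.75, 'position': [0.5813, -0.2352, 0.0746], 'tool_rot': [-0.5092, 1.5701, 2.2833], 'force': [0.19, -0.1421, -2.9203], 'grip_width': 0.0631, 'qpos': [-0.166, 0.8695, 0.7368, 1.7331, -0.7552, 0.8471, -0.9984]}
now [ 0.5813 -0.2352  0.0746] x [-0.     0.001 -1.   ] y [-0.342 -0.94  -0.   ]
d mm [  0.1   0.2 -51.6] rot deg [-0.03 -0.03  0.05] 0.1
```

>>> play_rows:
  deltas:
    - [0,0,-10,0,0,0,55]
    - [0,0,-6,0,0,0,55]
    - [0,0,-4,0,0,0,55]
    - [0,0,-4,0,0,0,55]
    - [0,0,0,0,0,0,55]

```text
clock: 15.38
position: [0.5812, -0.2354, 0.0504]
tool_rot: [-1.056, 1.57, 1.736]
force: [0.4, -1.0, -5.0]
grip_width: 0.0629
```

No contact, so it has entered; I'll continue to TCP z ≈ 0.027.

>>> play_rows:
  deltas:
    - [0,0,-5,0,0,0,55]
    - [0,0,-5,0,0,0,55]
    - [0,0,-5,0,0,0,55]
    - [0,0,-5,0,0,0,55]
    - [0,0,-3,0,0,0,55]
    - [0,0,0,0,0,0,55]

```text
clock: 16.12
position: [0.5812, -0.2354, 0.0274]
tool_rot: [-1.1, 1.57, 1.692]
force: [-0.6, -1.1, -3.4]
grip_width: 0.0631
```

>>> play_rows:
  deltas:
    - [0,0,-2,0,0,0,55]
    - [0,0,-1,0,0,0,55]
    - [0,0,0,0,0,0,55]

```text
clock: 16.5
position: [0.5814, -0.2354, 0.0249]
tool_rot: [-1.945, 1.57, 0.847]
force: [-2.5, 1.6, 3.8]
grip_width: 0.0633
```

>>> play_rows:
  deltas:
    - [0,0,-0.7,0,0,0,55]
    - [0,0,0,0,0,0,64]
    - [0,0,0,0,0,0,68]
    - [0,0,0,0,0,0,76]
    - [0,0,0,0,0,0,82]
    - [0,0,0,0,0,0,82]
    - [0,0,0,0,0,0,82]

```text
clock: 17.38
position: [0.5813, -0.2354, 0.0239]
tool_rot: [-1.698, 1.57, 1.094]
force: [0.8, 0.4, 0.2]
grip_width: 0.0819
```

>>> play_rows:
  deltas:
    - [0,0,10,0,0,0,82]
    - [0,0,25,0,0,0,82]
    - [0,0,40,0,0,0,82]
    - [0,0,45,0,0,0,82]
    - [0,0,50,0,0,0,82]
    - [-15,0,25,0,0,0,82]
    - [-15,0,0,0,0,0,82]
    - [0,0,0,0,0,0,82]

```text
clock: 18.38
position: [0.5509, -0.2354, 0.2198]
tool_rot: [-2.119, 1.569, 0.673]
force: [0.4, -0.1, -1.1]
grip_width: 0.0818
```

```bash
python3 - <<'E'
from p import *
st(); c,im=grab("wrist","w5.png"); h=cv2.cvtColor(im,cv2.COLOR_BGR2HSV)
np.savez("pics/w5.npz",K=c[0],R=c[1],t=c[2])
rect((h[...,1]<60)&(h[...,2]>75),c,.059,(200,0,240,290))
E
```

```text
{'clock': 18.375, 'position': [0.5509, -0.2354, 0.2198], 'tool_rot': [-2.1185, 1.5694, 0.6726], 'force': [0.3793, -0.1165, -1.0543], 'grip_width': 0.0818, 'qpos': [-0.2642, 0.6668, 0.9016, 1.7146, -0.5927, 1.0559, -1.0834]}
ctr [ 580.9 -236.7] size [125.4  66.1] long az 159.92 px (277, 86, 73, 131)
```

View pics/w5.png

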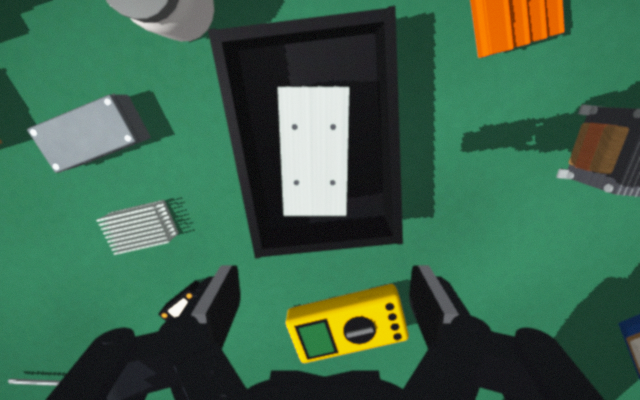

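The sink is seated at (0.581,−0.236), az −20°, with the whole back visible. Box, small sink and module are at (85,135), (140,228) and (178,305). I'll measure the box again.

```bash
python3 - <<'E'
from p import *
c=np.load("pics/w5.npz"); c=(c["K"],c["R"],c["t"]); im=cv2.imread("pics/w5.png"); h=cv2.cvtColor(im,cv2.COLOR_BGR2HSV)
rect((h[...,1]<70)&(h[...,2]>135),c,.032,(20,85,120,90))
print('small',onplane(c,[(98,217),(163,202),(178,236),(113,253)],.026).round(3).tolist())
cs=cam("side"); print('jar',onplane(cs,[(243,193)],0).round(3))
print('boxtop corners',onplane(c,[(30,131),(108,97),(133,140),(53,170)],.032).round(4).tolist())
plan([.6786,-.0158,.13],toolR([0,0,-1],az(0)))
E
```

```text
ctr [678.8 -16.5] size [97.4 48.2] long az 89.81 px (28, 96, 105, 76)
small [[0.594, 0.023, 0.026], [0.584, -0.056, 0.026], [0.541, -0.051, 0.026], [0.548, 0.032, 0.026]]
jar [[ 0.761 -0.161  0.   ]]
boxtop corners [[0.6996, 0.0296, 0.032], [0.7007, -0.0635, 0.032], [0.6555, -0.0644, 0.032], [0.6573, 0.0324, 0.032]]
now [ 0.5516 -0.2352  0.2194] x [ 0.001  0.001 -1.   ] y [-0.343 -0.939 -0.001]
d mm [127.  219.4 -89.4] rot deg [-8.0000e-02 -1.0000e-02  1.1004e+02] 110.0
```

>>> play_rows:
  deltas:
    - [11.5,20,0,0,0,10,75]
    - [11.5,20,0,0,0,10,75]
    - [11.5,20,0,0,0,10,75]
    - [11.5,20,0,0,0,10,75]
    - [11.5,20,0,0,0,10,75]
    - [11.5,20,0,0,0,10,75]
    - [11.5,20,0,0,0,10,75]
    - [11.5,20,0,0,0,10,75]

```text
clock: 19.42
position: [0.6441, -0.0745, 0.2186]
tool_rot: [-1.345, 1.57, 2.849]
force: [0.6, 0.3, 0.5]
grip_width: 0.0751
```

>>> play_rows:
  deltas:
    - [11.5,20,-15,0,0,10,75]
    - [11.5,20,-30,0,0,10,75]
    - [11.5,19,-30,0,0,10,75]
    - [0,0,-20,0,0,0,75]
    - [0,0,0,0,0,0,75]

```text
clock: 20.05
position: [0.6771, -0.0171, 0.1224]
tool_rot: [-1.375, 1.568, -2.949]
force: [0.1, 0.6, -0.4]
grip_width: 0.0751
```

```bash
python3 - <<'E'
from p import *
st(); c,im=grab("wrist","w6.png"); h=cv2.cvtColor(im,cv2.COLOR_BGR2HSV)
x,s,a=rect((h[...,1]<70)&(h[...,2]>85),c,.032,(255,60,140,240))
plan([x[0],x[1],.001],toolR([0,0,-1],az(a-90)))
E
```

```text
{'clock': 20.05, 'position': [0.6771, -0.0171, 0.1224], 'tool_rot': [-1.3747, 1.5675, -2.9491], 'force': [0.0785, 0.5971, -0.4011], 'grip_width': 0.0751, 'qpos': [-0.2701, 0.7544, 0.34, 1.5481, -0.2967, 0.8936, 0.1686]}
ctr [678.9 -13. ] size [101.6  48.9] long az 89.84 px (295, 136, 67, 125)
now [ 0.6777 -0.0174  0.1238] x [-0.001 -0.001 -1.   ] y [ 1.    -0.004 -0.001]
d mm [   1.2    4.4 -122.8] rot deg [ 0.04 -0.08  0.04] 0.1
```

>>> play_rows:
  deltas:
    - [1.3,2,-30,0,0,0,75]
    - [0,0,-35,0,0,0,75]
    - [0,0,-30,0,0,0,75]
    - [0,0,-20,0,0,0,75]
    - [0,0,-7,0,0,0,75]
    - [0,0,0,0,0,0,65]
    - [0,0,0,0,0,0,55]
    - [0,0,0,0,0,0,48]

```text
clock: 21.1
position: [0.6798, -0.0144, 0.0032]
tool_rot: [1.723, 1.57, 0.152]
force: [-1.3, -0.2, 8.7]
grip_width: 0.0493
```

>>> play_rows:
  deltas:
    - [0,0,0,0,0,0,40]
    - [0,0,0,0,0,0,40]
    - [0,0,5,0,0,0,40]
    - [0,0,20,0,0,0,40]
    - [0,0,30,0,0,0,40]
    - [0,0,40,0,0,0,40]
    - [0,0,40,0,0,0,40]
    - [0,0,15,0,0,0,40]

```text
clock: 22.1
position: [0.6801, -0.0145, 0.1555]
tool_rot: [1.663, 1.567, 0.091]
force: [0.5, -0.7, -2.5]
grip_width: 0.0491
```

```bash
python3 - <<'E'
from p import *
st(); 
sx=np.array([.581,-.236]); plan([sx[0],sx[1],.075],toolR([0,0,-1],az(-110)))
c,im=grab("wrist","w7.png"); h=cv2.cvtColor(im,cv2.COLOR_BGR2HSV)
np.savez("pics/w7.npz",K=c[0],R=c[1],t=c[2])
E
```

```text
{'clock': 22.1, 'position': [0.6801, -0.0145, 0.1555], 'tool_rot': [1.6626, 1.5673, 0.0909], 'force': [0.4768, -0.7489, -2.5037], 'grip_width': 0.0491, 'qpos': [-0.2819, 0.7179, 0.3552, 1.5244, -0.286, 0.9473, 0.1589]}
now [ 0.6801 -0.0145  0.1555] x [ 0.003  0.    -1.   ] y [ 1.    -0.001  0.003]
d mm [ -99.1 -221.5  -80.5] rot deg [   0.18    0.15 -109.95] 110.0
```

>>> play_rows:
  deltas:
    - [-9,-20,0,0,0,-10,40]
    - [-9,-20,0,0,0,-10,40]
    - [-9,-20,0,0,0,-10,40]
    - [-9,-20,0,0,0,-10,40]
    - [-9,-20,0,0,0,-10,40]
    - [-9,-20,0,0,0,-10,40]
    - [-9,-20,0,0,0,-10,40]
    - [-9,-20,0,0,0,-10,40]

```text
clock: 23.15
position: [0.6063, -0.1748, 0.151]
tool_rot: [-0.601, 1.569, 2.709]
force: [-0.3, -0.6, -2.3]
grip_width: 0.0488
```

>>> play_rows:
  deltas:
    - [-9,-20,0,0,0,-10,40]
    - [-9,-20,0,0,0,-10,40]
    - [-9,-21.5,0,0,0,-10,40]
    - [0,0,-30,0,0,0,40]
    - [0,0,-30,0,0,0,40]
    - [0,0,-10,0,0,0,40]
    - [0,0,0,0,0,0,40]

```text
clock: 24.02
position: [0.5798, -0.2359, 0.0816]
tool_rot: [-0.121, 1.57, 2.671]
force: [-0.3, 0.7, -1.7]
grip_width: 0.0491
```

```bash
python3 - <<'E'
from p import *
st(); plan([.581,-.236,.063],toolR([0,0,-1],az(-110)))
c,im=grab("wrist","w8.png")
np.savez("pics/w8.npz",K=c[0],R=c[1],t=c[2])
E
```

```text
{'clock': 24.025, 'position': [0.5798, -0.2359, 0.0816], 'tool_rot': [-0.1208, 1.5698, 2.671], 'force': [-0.2539, 0.7085, -1.7016], 'grip_width': 0.0491, 'qpos': [-0.1784, 0.8674, 0.7623, 1.734, -0.7645, 0.8649, -0.9886]}
now [ 0.5798 -0.2359  0.0816] x [-0.001  0.    -1.   ] y [-0.343 -0.939 -0.   ]
d mm [  1.2  -0.1 -18.6] rot deg [-0.02 -0.05  0.04] 0.1
```

View pics/w8.png

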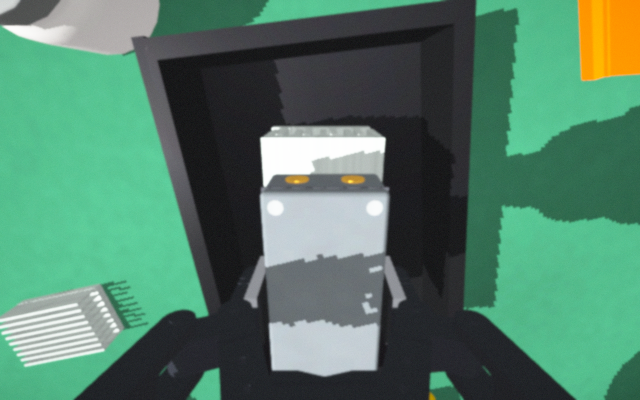

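Box and sink align: the sink's far edge is at (261–385,137) and the box's far top edge at (260–389,192). Checking lengthwise and sideways offsets.

```bash
python3 - <<'E'
from p import *
c=np.load("pics/w8.npz"); c=(c["K"],c["R"],c["t"])
S=onplane(c,[(261,137),(385,137)],.059); B=onplane(c,[(260.5,192),(388.5,192)],.1104)
u=az(-20);n=az(-110); T=np.array([.5798,-.2359,0])
for P in(S,B): print('along',((P-T)@u).round(4),'lat',((P-T)@n).round(4))
E
```

```text
along [0.0639 0.0638] lat [-0.0315  0.0321]
along [0.0503 0.0502] lat [-0.023   0.0249]
```

>>> play_rows:
  deltas:
    - [1.5,-0.3,-6,0,0,0,40]
    - [0,0,-6,0,0,0,40]
    - [0,0,-4,0,0,0,40]
    - [0,0,-1.5,0,0,0,40]
    - [0,0,0,0,0,0,40]

```text
clock: 24.7
position: [0.5816, -0.2362, 0.0644]
tool_rot: [-1.456, 1.57, 1.336]
force: [0.3, -0.7, -3.2]
grip_width: 0.049
```

>>> play_rows:
  deltas:
    - [0,0,-1,0,0,0,40]
    - [0,0,0,0,0,0,40]

```text
clock: 24.95
position: [0.5816, -0.2362, 0.0634]
tool_rot: [-1.696, 1.57, 1.095]
force: [-0.3, 1.0, -3.5]
grip_width: 0.049
```

>>> play_rows:
  deltas:
    - [0,0,-1,0,0,0,40]
    - [0,0,0,0,0,0,40]

```text
clock: 25.2
position: [0.5816, -0.2362, 0.0623]
tool_rot: [-1.548, 1.57, 1.244]
force: [-0.7, -0.1, -2.6]
grip_width: 0.0491
```

>>> play_rows:
  deltas:
    - [0,0,-0.7,0,0,0,40]
    - [0,0,0,0,0,0,40]

```text
clock: 25.45
position: [0.5817, -0.2362, 0.0622]
tool_rot: [-1.84, 1.57, 0.952]
force: [-4.6, 2.2, 7.8]
grip_width: 0.0488
```

Contact as expected. I release and rise to where the module can be seen.

>>> play_rows:
  deltas:
    - [0,0,0,0,0,0,51]
    - [0,0,0,0,0,0,55]
    - [0,0,0,0,0,0,70]
    - [0,0,0,0,0,0,70]
    - [0,0,5,0,0,0,70]
    - [0,0,20,0,0,0,70]
    - [0,0,35,0,0,0,70]
    - [-10,10,40,0,0,0,70]

```text
clock: 26.45
position: [0.5716, -0.2268, 0.1639]
tool_rot: [2.979, 1.57, -0.513]
force: [0.5, 0.2, 0.8]
grip_width: 0.0703
```

>>> play_rows:
  deltas:
    - [-15,20,30,0,0,5,70]
    - [-15,20,20,0,0,10,70]
    - [-15,20,0,0,0,10,70]
    - [0,0,0,0,0,0,70]
    - [0,0,0,0,0,0,70]

```text
clock: 27.08
position: [0.527, -0.1666, 0.2126]
tool_rot: [-2.965, 1.57, 0.261]
force: [-0.0, 0.4, 0.5]
grip_width: 0.0701
```

```bash
python3 - <<'E'
from p import *
st(); c,im=grab("wrist","w9.png"); h=cv2.cvtColor(im,cv2.COLOR_BGR2HSV)
np.savez("pics/w9.npz",K=c[0],R=c[1],t=c[2])
print('mod exp px',proj(c,[[.443,.001,.024]]).round(0),'box exp',proj(c,[[.5816,-.2362,.091]]).round(0))
E
```

```text
{'clock': 27.075, 'position': [0.527, -0.1666, 0.2126], 'tool_rot': [-2.9647, 1.5696, 0.2614], 'force': [-0.0373, 0.4455, 0.4739], 'grip_width': 0.0701, 'qpos': [-0.3727, 0.5676, 0.8349, 1.8426, -0.5094, 0.9587, -0.7992]}
mod exp px [[172. 236.]] box exp [[413. 140.]]
```

View pics/w9.png

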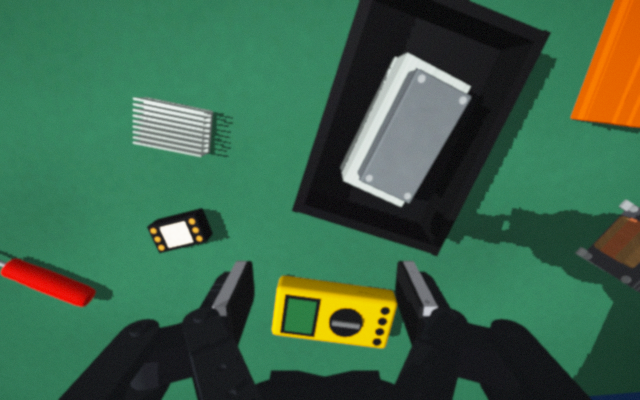

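The module is at about (176,235) with its label in the middle and brass terminals at either end. The box's screws are at (421,79), (463,100), (369,178) and (409,195). I'll measure both with masks.

```bash
python3 - <<'E'
from p import *
c=np.load("pics/w9.npz"); c=(c["K"],c["R"],c["t"]); im=cv2.imread("pics/w9.png"); h=cv2.cvtColor(im,cv2.COLOR_BGR2HSV)
sub=np.zeros(h.shape[:2],bool); sub[195:265,135:225]=1
rect((h[...,1]<60)&(h[...,2]>140)&sub,c,.024)
m=((h[...,0]<30)&(h[...,1]>100)&(h[...,2]>110)&sub).astype(np.uint8)
n,_,s,ce=cv2.connectedComponentsWithStats(m)
k=[i for i in range(1,n) if s[i,4]>5]; P=onplane(c,ce[k],.025)[:,:2]; print('terms',s[k,4],ce[k].round(0).tolist(),P.round(4).tolist(),P.mean(0).round(4))
rect(((h[...,2]<45)|((h[...,1]<60)&(h[...,2]>140)))&sub,c,.02)
Q=onplane(c,[(421,79),(463,100),(369,178),(409,195)],.091)[:,:2]
print('screws',Q.round(4).tolist(),'ctr',Q.mean(0).round(4)); v=(Q[0]+Q[1]-Q[2]-Q[3]); print('az',np.degrees(np.arctan2(v[1],v[0])))
x,_,a=rect((h[...,1]<60)&(h[...,2]>85)&(h[...,2]<190),c,.091,(335,40,150,180))
E
```

```text
ctr [445.1  -3.9] size [31.5 27.8] long az 108.92 px (160, 221, 33, 27)
terms [39 35 36 35 36 33] [[191.0, 221.0], [195.0, 230.0], [153.0, 231.0], [199.0, 238.0], [157.0, 239.0], [161.0, 247.0]] [[0.4634, -0.0226], [0.4533, -0.0261], [0.4479, 0.0216], [0.4429, -0.0301], [0.4378, 0.0178], [0.4273, 0.0143]] [ 0.4454 -0.0042]
ctr [448.7  -9.4] size [65.2 39.4] long az 109.26 px (151, 209, 61, 39)
screws [[0.6282, -0.2343], [0.6157, -0.2703], [0.5462, -0.2044], [0.5339, -0.2413]] ctr [ 0.581  -0.2376]
az -19.792881138152904
ctr [ 582.5 -233.8] size [100.2  54.8] long az 160.0 px (358, 69, 113, 134)
```

>>> play_rows:
  deltas:
    - [-7.5,14.8,0,0,0,9.5,65]
    - [-7.5,14.8,0,0,0,9.5,65]
    - [-7.5,14.8,0,0,0,9.5,65]
    - [-7.5,14.8,0,0,0,9.5,65]
    - [-7.5,14.8,0,0,0,9.5,65]
    - [-7.5,14.8,0,0,0,9.5,65]
    - [-7.5,14.8,0,0,0,9.5,65]
    - [-7.5,14.8,0,0,0,9.5,65]

```text
clock: 28.12
position: [0.4667, -0.0481, 0.2117]
tool_rot: [-0.812, 1.57, -2.538]
force: [-0.1, 0.4, 0.3]
grip_width: 0.065
```

>>> play_rows:
  deltas:
    - [-7.5,14.8,-20,0,0,9.5,65]
    - [-7.5,14.8,-30,0,0,9.5,65]
    - [-7,14.6,-30,0,0,9.6,65]
    - [0,0,0,0,0,0,65]
    - [0,0,0,0,0,0,65]

```text
clock: 28.75
position: [0.4454, -0.0046, 0.1324]
tool_rot: [-0.093, 1.57, -1.328]
force: [0.8, -0.3, 0.9]
grip_width: 0.0649
```

```bash
python3 - <<'E'
from p import *
st(); c,im=grab("wrist","w10.png"); h=cv2.cvtColor(im,cv2.COLOR_BGR2HSV)
sub=np.zeros(h.shape[:2],bool); sub[60:300,250:400]=1
rect((h[...,1]<60)&(h[...,2]>110)&sub,c,.024)
m=((h[...,0]<30)&(h[...,1]>100)&(h[...,2]>80)&sub).astype(np.uint8)
n,_,s,ce=cv2.connectedComponentsWithStats(m)
k=[i for i in range(1,n) if s[i,4]>10]; P=onplane(c,ce[k],.025)[:,:2]; print('terms',s[k,4],P.round(4).tolist(),P.mean(0).round(4))
plan([.4452,-.004,.002],toolR([0,0,-1],az(19.3)))
E
```

```text
{'clock': 28.75, 'position': [0.4454, -0.0046, 0.1324], 'tool_rot': [-0.0927, 1.5702, -1.3275], 'force': [0.7537, -0.2912, 0.8708], 'grip_width': 0.0649, 'qpos': [-0.3745, 0.4192, 0.3194, 2.1599, -0.2294, 0.5936, 0.446]}
ctr [444.6  -3.2] size [29.9 27. ] long az 109.3 px (309, 181, 33, 35)
terms [71 72 69 62 60 60] [[0.4267, 0.0155], [0.4369, 0.0191], [0.4475, 0.0228], [0.4421, -0.0287], [0.4523, -0.0251], [0.4628, -0.0215]] [ 0.4447 -0.003 ]
now [ 0.4456 -0.0045  0.1326] x [ 0.001 -0.    -1.   ] y [0.944 0.331 0.001]
d mm [  -0.4    0.5 -130.6] rot deg [ 0.03  0.05 -0.  ] 0.1
```

Agreement within 1 mm. I go down and grip.

>>> play_rows:
  deltas:
    - [-0.5,1,-35,0,0,0,65]
    - [0,0,-35,0,0,0,65]
    - [0,0,-35,0,0,0,65]
    - [0,0,-18,0,0,0,65]
    - [0,0,-7,0,0,0,60]
    - [0,0,0,0,0,0,52]
    - [0,0,0,0,0,0,45]
    - [0,0,0,0,0,0,38]
  grip_force: 40

```text
clock: 29.8
position: [0.4446, -0.0025, 0.0023]
tool_rot: [1.233, 1.57, 0.004]
force: [-0.1, 0.5, 0.8]
grip_width: 0.038
```

>>> play_rows:
  deltas:
    - [0,0,0,0,0,0,30]
    - [0,0,0,0,0,0,28]
    - [0,0,0,0,0,0,28]

```text
clock: 30.18
position: [0.4446, -0.0025, 0.0024]
tool_rot: [1.436, 1.57, 0.206]
force: [-2.0, -0.0, 14.0]
grip_width: 0.0348
```

>>> play_rows:
  deltas:
    - [0,0,5,0,0,0,28]
    - [0,0,20,0,0,0,28]
    - [0,0,40,0,0,0,28]
    - [0,0,50,0,0,0,28]
    - [0,0,40,0,0,0,28]
    - [0,0,15,0,0,0,28]

```text
clock: 30.92
position: [0.4447, -0.0024, 0.1741]
tool_rot: [1.543, 1.568, 0.314]
force: [-0.6, 1.0, -2.2]
grip_width: 0.0352
```

>>> play_rows:
  deltas:
    - [17,-29,0,0,0,6.4,28]
    - [17,-29,0,0,0,6.4,28]
    - [17,-29,0,0,0,6.4,28]
    - [17,-29,0,0,0,6.4,28]
    - [17,-29,0,0,0,6.4,28]
    - [17,-29,0,0,0,6.4,28]
    - [17,-29,0,0,0,6.4,28]
    - [17,-31,0,0,0,6.2,28]

```text
clock: 31.92
position: [0.5804, -0.2373, 0.1719]
tool_rot: [-2.319, 1.57, -2.655]
force: [0.0, 0.2, -1.5]
grip_width: 0.0352
```

>>> play_rows:
  deltas:
    - [0,0,0,0,0,0,28]
    - [0,0,0,0,0,0,28]

```text
clock: 32.17
position: [0.5797, -0.2361, 0.1716]
tool_rot: [-2.823, 1.57, 3.12]
force: [-1.1, 0.6, -1.5]
grip_width: 0.0353
```

```bash
python3 - <<'E'
from p import *
st(); plan([.581,-.237,.095],toolR([0,0,-1],az(70.2)))
E
```

```text
{'clock': 32.175, 'position': [0.5797, -0.2361, 0.1716], 'tool_rot': [-2.8227, 1.5699, 3.1204], 'force': [-1.1004, 0.6382, -1.5024], 'grip_width': 0.0353, 'qpos': [0.1911, 0.5943, 0.1507, 1.6596, -0.1075, 0.8967, 1.6143]}
now [ 0.5797 -0.2361  0.1716] x [-0.001  0.    -1.   ] y [ 0.334  0.943 -0.   ]
d mm [  1.3  -0.9 -76.6] rot deg [-0.   -0.05 -0.31] 0.3
```

>>> play_rows:
  deltas:
    - [1.3,-0.9,-25,0,0,0,28]
    - [0,0,-25,0,0,0,28]
    - [0,0,-15,0,0,0,28]
    - [0,0,-7,0,0,0,28]
    - [0,0,-4,0,0,0,28]
    - [0,0,0,0,0,0,28]

```text
clock: 32.92
position: [0.5816, -0.2375, 0.096]
tool_rot: [-0.887, 1.57, -1.226]
force: [-0.1, 0.0, -1.0]
grip_width: 0.0353
```

>>> play_rows:
  deltas:
    - [0,0,-1,0,0,0,28]
    - [0,0,0,0,0,0,28]

```text
clock: 33.17
position: [0.5816, -0.2375, 0.0949]
tool_rot: [-0.892, 1.57, -1.231]
force: [0.4, 0.4, -1.2]
grip_width: 0.0354
```

>>> play_rows:
  deltas:
    - [0,0,-1,0,0,0,28]
    - [0,0,0,0,0,0,28]

```text
clock: 33.42
position: [0.5814, -0.2375, 0.0937]
tool_rot: [-1.838, 1.57, -2.177]
force: [-0.2, -0.6, -1.3]
grip_width: 0.0352
```

>>> play_rows:
  deltas:
    - [0,0,-0.7,0,0,0,28]
    - [0,0,0,0,0,0,28]

```text
clock: 33.67
position: [0.5815, -0.2375, 0.0935]
tool_rot: [-1.303, 1.57, -1.643]
force: [-3.7, 1.8, 8.3]
grip_width: 0.0351
```

Contact. I release, rise, and check.

>>> play_rows:
  deltas:
    - [0,0,0,0,0,0,38]
    - [0,0,0,0,0,0,44]
    - [0,0,0,0,0,0,60]
    - [0,0,0,0,0,0,60]
    - [0,0,5,0,0,0,60]
    - [0,0,20,0,0,0,60]
    - [0,0,35,0,0,0,60]
    - [0,0,40,0,0,0,60]

```text
clock: 34.67
position: [0.5813, -0.2375, 0.1953]
tool_rot: [-1.024, 1.57, -1.363]
force: [0.5, 0.0, -0.4]
grip_width: 0.0603
```

>>> play_rows:
  deltas:
    - [0,0,40,0,0,0,60]
    - [0,0,20,0,0,0,60]
    - [0,0,0,0,0,0,60]
    - [0,0,0,0,0,0,60]

```text
clock: 35.17
position: [0.5812, -0.2373, 0.253]
tool_rot: [-2.107, 1.57, -2.446]
force: [0.2, 0.1, -0.9]
grip_width: 0.0601
```

```bash
python3 - <<'E'
from p import *
st(); c,im=grab("wrist","w11.png"); h=cv2.cvtColor(im,cv2.COLOR_BGR2HSV)
q=proj(c,[[.5813,-.2372,.115]])[0]; print('exp px',q.round(0))
x,y=q.astype(int); sub=np.zeros(h.shape[:2],bool); sub[max(y-75,0):y+75,max(x-55,0):x+55]=1
m=((h[...,0]<30)&(h[...,1]>100)&(h[...,2]>80)&sub).astype(np.uint8)
n,_,s,ce=cv2.connectedComponentsWithStats(m)
k=[i for i in range(1,n) if s[i,4]>15]; P=onplane(c,ce[k],.116)[:,:2]; print('terms',s[k,4],P.round(4).tolist(),P.mean(0).round(4))
d=np.linalg.norm(P[:,None]-P[None],axis=-1); print('size max',d.max().round(4))
u=az(-20)[:2];n_=az(70)[:2]; print(((P-[.581,-.237])@u).round(4),((P-[.581,-.237])@n_).round(4))
rect((h[...,1]<60)&(h[...,2]>75),c,.091,(x-60,max(y-110,0),120,220))
E
```

```text
{'clock': 35.175, 'position': [0.5812, -0.2373, 0.253], 'tool_rot': [-2.1065, 1.5703, -2.4457], 'force': [0.2162, 0.0648, -0.9032], 'grip_width': 0.0601, 'qpos': [0.1799, 0.5112, 0.169, 1.5752, -0.0938, 1.0634, 1.605]}
exp px [326. 191.]
terms [71 73 73 66 61 66] [[0.5549, -0.241], [0.5586, -0.2307], [0.5622, -0.2204], [0.599, -0.2564], [0.6027, -0.2462], [0.6062, -0.2358]] [ 0.5806 -0.2384]
size max 0.0516
[-0.0231 -0.0232 -0.0233  0.0235  0.0236  0.0233] [-0.0127 -0.0017  0.0092 -0.0121 -0.0013  0.0097]
ctr [ 572.6 -233.7] size [116.5  59.9] long az 159.99 px (295, 114, 65, 116)
```

```bash
python3 -c "
from h import *
print(workorder.job_done())"
```

```text
the job is handed in; nothing more can be done
None
```

The job is packed and handed in at about 35 s of the 72 s. I laid the standing sink on its fins and let go. I then re-gripped it from above and nested it on the four-fin sink, set the die-cast box on its back, and put the potted module on the box. Each part was lowered to a light touch before I opened the fingers.

Last checks, all from the wrist camera:

| Part | Result |
|---|---|
| Five-fin sink in the four-fin sink | Centres within about 1–1.5 mm, long axes within about 0.2°. The fins went in without resistance, and it touched down 2 mm above the height I calculated; pressed 1 mm further before release. |
| Box on the sink | About 1.2 mm off centre, axis within about 0.3° |
| Module on the box | About 1–1.5 mm off sideways, within 1 mm lengthwise, axis aligned |

- **Disagreement:** the last colour-mask rectangle for the box came out 117 × 60 mm and about 9 mm off centre. It probably merged the box with the sink under it and the module on top, so I did not use it. I relied on the box's screw positions and the module's terminals instead.
- **Not checked:** I did not re-measure the objects that had to stay put. The arm met no unexpected force near them.

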